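# Square a resin casting into the fence corner and close the sliding jaw on it

## Robot

A 7-joint arm with a two-finger parallel gripper is mounted at the origin on the work surface. World frame = base frame: x ahead of the robot, y to its left, z up, the work surface at z = 0. Lengths are in m, angles in rad, forces in N, time in s.
With the tool pointing down it reaches from about 0.4 to 0.85 m from the base axis. Payload 10.4 kg.
Tool frame: the origin (TCP) lies midway between the tips of the shut fingers; the grasp point (between the pads) lies 19 mm behind it; z points along the fingers, y is the line along which they close (so a half turn about z gives the same grasp; the last joint's range is limited). The gripper opens to 85 mm and grips with 20 to 120 N. Pads are 22 mm wide; open, the fingers measure 114 mm over their backs; the gripper's body (76 mm by 85 mm) begins 54 mm behind the grasp point. The pads swing forward as they close: fully open they stand 13 mm farther back than shut.
Start: joints at [1.152, 0.332, -0.065, 1.46, 0.022, 1.35, -0.088], TCP at [0.241, -0.577, 0.231] pointing down, gripper open.
Joint ranges: [-2.6, 2.6], [-0.5, 2.12], [-1.47, 1.34], [0.16, 2.42], [-1.27, 4.41], [0.06, 2.06], [-2.6, 2.6]. Speed limits (rad/s): [2.22, 2.22, 2.79, 2.79, 3.14, 3.14, 3.14].

## Interface

Orientations are given as a unit quaternion [w, x, y, z].
In Python, from cell import sensors, eyes, sign_off gives the robot as it stands.
- The arm moves only by the tool step_arm, never from a script. Its argument "targets" is a list of rows, each a list of 5 numbers: the shift along the tool's x, y, z normalised to -1 to 1, where 1 is 150 mm, then the turn about the tool's z normalised to -1 to 1, where 1 is 1.5 rad, then the opening, from 0 (shut) to 1 (fully open). A call has 1 to 5 rows; each row is the pose to reach, as a shift and turn from the pose commanded when the call began, along the tool's axes at that moment; what a row does not reach only later rows make up. A row lasts 1/12 s, in which the tool goes at most 41.7 mm and 7.16 degrees, less where a joint would pass 70% of its speed; a pose out of reach is approached as far as the arm can. A call with a number of a shift or a turn outside -1 to 1 is refused whole. A call with a gripper value outside its range is refused whole. The fingers move at their own pace and stop on an object; "squeeze" is the grip in N (left out, the last holds). Time passes only in rows, so rows that repeat a pose let the fingers close. It gives the time, the measured TCP pose, the force, the opening and the grip force at its end, in the units of the state.
- sensors.state(): the state, without advancing time (a new reading comes with each control period).
- eyes.capture(name): name is "side" or "top"; returns a dict with "image" (420x560x3 uint8, red, green, blue), "z_map" (420x560 float32, m along the optical axis (not along the pixel's ray), 0 where there is no reading), "intrinsics" (3x3 intrinsics, pixels), "rvec" (rotation vector, rad) and "tvec" (3), from world to camera coordinates, as OpenCV has them. Camera axes: x right, y down, z forward; pixel columns grow to the right and rows downward; lengths in m; the calibration is good to about 2 mm. A picture is of the moment at which its call begins.
- sign_off(): hands the job in; it is judged then, once.
The state is a dict: "time_s": time; "joint_positions": joint angles; "joint_velocities": joint speeds; "joint_efforts": joint torques, N m; "eef_pos": TCP position; "orientation": TCP orientation; "ft_force": force on the tool from outside, world axes, zero at the start; "wrist_torque": the same for the moment, N m; "gripper_width": finger opening in m; "grip_force": force on a finger pad.
Only numpy, scipy, OpenCV 4.12 (cv2) and the standard library are available. Lean on these libraries where they do the work, as an engineer would, in place of code of your own. Each camera call takes 0.05 s, during which the arm holds its last target. There are 200 camera calls.

## Task

Run the fence's sliding jaw back out of the way, then slide the oblong amber casting (not the square one) flat along the table into the corner of the fence, its long side flush against the rail and its end flush against the end stop. Then run the jaw up against the casting's other end so that it is held there, let go, and leave everything else where it lies.

Things in the scene. Friction and masses are not known exactly. Their poses are not given: they have to be found in the camera images.
- slab: Oblong amber resin casting lying flat: 90 mm along its x, 130 mm along its y, 36 mm high (look-only ridges to 40 mm), 0.3 to 0.65 kg; too wide to grasp, slides when pushed. Origin: centre of its underside. Starts 130 to 150 mm out from the rail on the robot's side, up to 0.35 rad from square to it.
- fence: Fixed L-shaped aluminium fence on the table, 34 mm high, turned up to 0.15 rad. Origin: its inner corner, at table height. Rail's inner face: plane x = 0 (30 mm thick to +x, from y = +30 to -330 mm). End stop's inner face: plane y = 0 (26 mm thick to +y, from the rail to x = -70 mm). Casting goes at x < 0, y < 0, long side on the rail.
- carriage (a joint): Sliding jaw on the rail: gap in m from the end stop's inner face to the jaw face. 0 = at the stop, 0.230 = fully out (along fence -y). Friction 3 N, damping 8 N s/m; stays where left. Starts at 0.03 to 0.09, too narrow for the 130 mm casting; 0.130 when closed on it in the corner.
- handle (a point): Centre of the carriage's upright wooden knob: 30 mm diameter, 70 to 110 mm above the table, this point at 90 mm. In the fence frame at x = +15 mm, y = -(joint value + 0.025 m). It stands on a steel saddle, 46 x 50 mm, top at 54 mm, astride the rail.
- jaw (a point): Centre of the jaw's face, which looks to the end stop (fence +y), 18 mm above the table. The jaw is a dark steel bar 20 mm thick along the rail, from 3 to 33 mm high, reaching 50 mm out from the rail's inner face on the robot's side; this point at fence x = -25 mm, y = -(joint value).
- seat (a point): Point on the table, fixed in the fence frame at x = -45, y = -65 mm with the fence's axes: where the oblong casting's origin stands when it is fully home in the corner, the two frames then parallel (half a turn is just as good).
- offcut: Square amber casting, 90 x 90 x 36 mm, on the other side of the end stop. Origin at the centre of its underside. Leave alone.
- column: Standing six-sided amber column, 70 mm across, 170 mm high, at the back left. Origin at the centre of its underside. Leave alone.
- jar: Jar with a steel cap, 68 mm across, 100 mm high, standing at the back. Origin at the centre of its underside. Leave alone.
- tin: Can with a paper label, 72 mm across, 90 mm high, standing at the back. Origin at the centre of its underside. Leave alone.
- cork_block: Cork sanding block, 60 x 100 x 45 mm, at the back. Origin at the centre of its underside. Leave alone.
- brush: Brush, 180 mm long, lying on the table along its x, right of the oblong casting (fence -y side). Leave alone.
- mallet: Hammer, 260 mm long, lying along its x on the left side of the table near the robot. Leave alone.
Mind the look-alikes: they are no part of the job. What is shaped like the slab but purple is not meant.

How it is judged:
By the outcome, as a careful person would: the job done as asked, in the order asked, and still so for the second after the job is handed in, with the robot touching nothing.
It also fails if it takes over 61 s, if anything falls off the work surface, if the arm or the gripper's body presses on something with over 40 N, if the wrist force passes 120 N, or if a joint passes its speed limit or range.

## Working session

There is one attempt and no reset: what is moved stays moved. The work goes in short steps, Python scripts to look and compute and a tool call to move; the robot and the scene stay as the last step left them, time stands still between calls to the robot, and variables do not carry over. Pictures are saved under pics/ and viewed, at most 10 in all, crops included, and the job is handed in when it is done.

Besides the shell and the picture viewer there is one more tool, called after ">>>" by a JSON object that holds its "name" and its "arguments", one argument or row to a line. step_arm: Moves the arm, as the interface text tells. Its arguments: {"type":"object","properties":{"targets":{"type":"array"},"squeeze":{"type":"number"}},"required":["targets"]}

```bash
mkdir -p pics
cat > h.py <<'E'
import numpy as np, cv2
from cell import sensors, eyes, sign_off
def cap(n):
    c=eyes.capture(n); c['R']=cv2.Rodrigues(np.array(c['rvec'],float))[0]; c['t']=np.array(c['tvec'],float).ravel(); c['K']=np.array(c['intrinsics'],float); return c
def ray(c,uv,z):
    uv=np.atleast_2d(uv).astype(float); d=np.c_[uv,np.ones(len(uv))]@np.linalg.inv(c['K']).T@c['R']; o=-c['R'].T@c['t']
    return o+d*((z-o[2])/d[:,2:3])
def cloud(c):
    h,w=c['z_map'].shape; u,v=np.meshgrid(np.arange(w),np.arange(h)); Z=c['z_map']
    p=np.stack([u,v,np.ones_like(u)],-1)@np.linalg.inv(c['K']).T*Z[...,None]
    return (p-c['t'])@c['R']
def save(c,f): cv2.imwrite('pics/'+f,c['image'][:,:,::-1])
E
python3 - <<'E'
from h import *
s=sensors.state(); print(s)
for n in('top','side'):
    c=cap(n); save(c,n+'1.png'); print(n,-c['R'].T@c['t'],c['R'].round(3).tolist(),c['K'].tolist())
E
```

```text
{'time_s': 0.0, 'joint_positions': array([ 1.15242259,  0.33289134, -0.06471544,  1.46094717,  0.02160929,
        1.34993772, -0.08849282]), 'joint_velocities': array([ 0.00162055, -0.00082723, -0.00070951,  0.00125887,  0.0007955 ,
        0.00141191, -0.00054182]), 'joint_efforts': array([ 8.18339340e-04, -6.25458741e+01,  4.96868638e-02, -3.91610670e+01,
        1.62232609e-02,  9.98530712e-03, -5.74122441e-05]), 'eef_pos': array([ 0.24079962, -0.57632506,  0.23050104]), 'orientation': array([-7.21010375e-04,  9.80479516e-01,  1.96619851e-01, -1.82588315e-04]), 'ft_force': array([-0.74180557,  0.6026737 , -0.0974746 ]), 'wrist_torque': array([-0.00724722,  0.0293346 , -0.01867995]), 'grip_force': 0.0, 'gripper_width': 0.08535988887145154}
top [0.33033199 0.05979311 1.17887088] [[0.0, -1.0, 0.018], [-0.992, -0.002, -0.129], [0.129, -0.017, -0.992]] [[455.3706132086715, 0.0, 275.6165265869349], [0.0, 455.3706132086715, 204.5241181817387], [0.0, 0.0, 1.0]]
side [1.26640524 0.43283436 1.2263081 ] [[-0.39, 0.921, -0.015], [0.732, 0.301, -0.611], [-0.558, -0.249, -0.792]] [[478.29256920351384, 0.0, 280.54397888553007], [0.0, 478.29256920351384, 210.95713629473477], [0.0, 0.0, 1.0]]
```

View pics/top1.png

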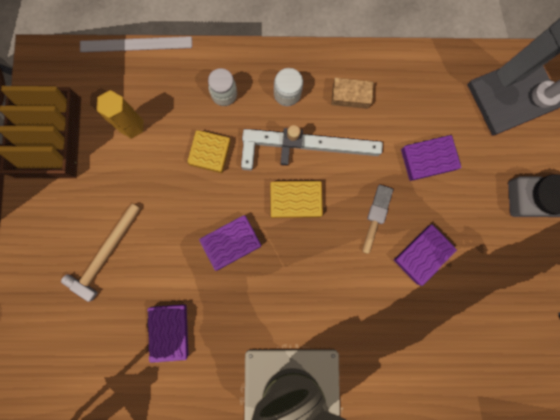

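View pics/side1.png

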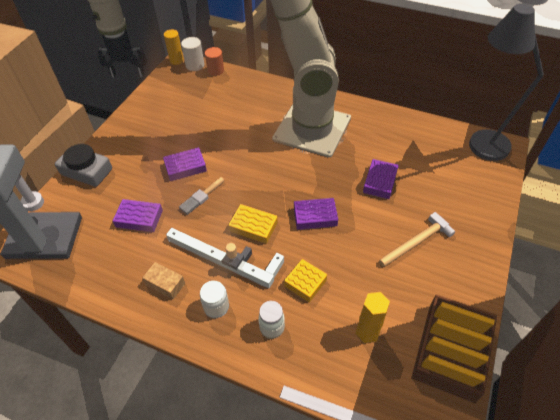

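The top view shows the slab at px (297,199) and the fence rail from (245,137) to (382,148). The end stop is on the left at (248,155), the knob at (293,132) and the jaw at (286,150). The offcut is at (209,151), and the purple blocks are decoys. The side view agrees: slab at (253,223), knob at (231,250), jaw at (245,257).

```bash
cat >> h.py <<'E'
def largest(m,near,minA=60):
    n,l,st,ce=cv2.connectedComponentsWithStats(m.astype(np.uint8)); 
    k=[i for i in range(1,n) if st[i,4]>minA]; i=min(k,key=lambda i:np.hypot(*(ce[i]-near))); return l==i
def hsv(c): return cv2.cvtColor(np.ascontiguousarray(c['image']),cv2.COLOR_RGB2HSV)
def rect(P):
    (cx,cy),(a,b),an=cv2.minAreaRect((P*1000).astype(np.float32)); return cx/1000,cy/1000,a,b,an
def slab(c,prior=None):
    P=cloud(c); H=hsv(c); m=(H[...,0]>15)&(H[...,0]<32)&(H[...,1]>170)&(P[...,2]>.025)&(P[...,2]<.05)
    return P,m
E
python3 - <<'E'
from h import *
for n in('top','side'):
    c=cap(n); P,m=slab(c); H=hsv(c)
    near={'top':(297,199),'side':(253,223)}[n]
    s=largest(m,near); print(n,'slab',rect(P[s][:,:2]),np.percentile(P[s][:,2],[5,50,95]))
    # rail: low-saturation bright, z~34
    uvn={'top':(320,142),'side':(200,245)}[n]
    x,y,z=P[...,0],P[...,1],P[...,2]
    r=(H[...,1]<70)&(H[...,2]>110)&(z>.024)&(z<.044)&(x<.65)&(x>.35)&(abs(y)<.4)
    v=P[r]; print('fence px',len(v),v.min(0),v.max(0))
    if len(v): np.save(n+'f.npy',v)
    print('fence med z',np.median(v[:,2]))
    k=(z>.095)&(z<.125)&(abs(x-.51)<.06)&(abs(y-.01)<.1); v=P[k]; print('knob',len(v),v.mean(0),v.min(0),v.max(0))
E
```

```text
top slab (0.4950947265625, -0.011252662658691407, 91.05169677734375, 130.25173950195312, 0.6167943477630615) [0.03259608 0.0370569  0.04154008]
fence px 1274 [ 0.44111651 -0.25212567  0.02401509] [0.64997225 0.12617456 0.04147575]
fence med z 0.03426017759374869<stdin>:13: RuntimeWarning: Mean of empty slice.
  ret = um.true_divide(
Traceback (most recent call last):
ValueError: zero-size array to reduction operation minimum which has no identity
```

```bash
cat >> h.py <<'E'
def knobc(c):
    P=cloud(c); H=hsv(c); x,y,z=P[...,0],P[...,1],P[...,2]
    m=(z>.085)&(z<.125)&(H[...,0]<25)&(H[...,1]>70)&(abs(x-.64)<.08)&(y>-.3)&(y<.15)
    return P,m
E
python3 - <<'E'
from h import *
for n in('top','side'):
    c=cap(n); P,m=slab(c); H=hsv(c); x,y,z=P[...,0],P[...,1],P[...,2]
    near={'top':(297,199),'side':(253,223)}[n]
    s=largest(m,near); print(n,'slab',rect(P[s][:,:2]),np.percentile(P[s][:,2],[5,50,95]))
    r=(H[...,1]<80)&(H[...,2]>110)&(z>.026)&(z<.042)&(x<.72)&(x>.52)&(y<.14)&(y>-.3)
    v=P[r]; zm=np.median(v[:,2]); print(' fence',len(v),zm,'minrect',rect(v[:,:2]))
    # rail centreline, by points y<0.08
    a=-0.0
    for it in range(4):
        if it==0: q=v[(v[:,1]<.05)&(v[:,0]>np.median(v[:,0])-.03)]
        L=cv2.fitLine(q[:,:2].astype(np.float32),cv2.DIST_HUBER,0,.001,.001).ravel(); d=L[:2]*np.sign(L[1]); p=L[2:]
        nrm=np.array([d[1],-d[0]]) # fence +x
        e=(v[:,:2]-p)@nrm; t=(v[:,:2]-p)@d
        q=v[(abs(e)<.018)&(t<np.percentile(t,99)-.04)]
    ang=np.arctan2(-d[0],d[1]); print(' yaw',ang)
    rr=abs(e)<.02; ee=e[rr&(t<t.max()-.06)]; print(' rail e pct',np.percentile(ee,[2,50,98]),'t range',np.percentile(t[rr],[.5,99.5]))
    st=(e<-.022); print(' stop t',np.percentile(t[st],[3,50,97]),'e min',e.min())
    eo=(np.percentile(ee,2)+np.percentile(ee,98))/2-.015; ts=np.percentile(t[st],[3,97]).mean()-.013
    O=p+nrm*eo+d*ts; print(' corner',O, 'from rail ends:',p+nrm*eo+d*(np.percentile(t[rr],[.5,99.5]).mean()+.15))
    P,k=knobc(c); w=P[k]; print(' knob',len(w),w.min(0),w.max(0),np.median(w,0))
    tp=w[w[:,2]>.105]; cc=tp[:,:2].min(0)/2+tp[:,:2].max(0)/2; print(' knob c',cc,'fence frame',(cc-O)@nrm,(cc-O)@d)
    dk=(H[...,2]<90)&(z>.02)&(z<.045); 
    w=P[dk]; f=np.c_[(w[:,:2]-O)@nrm,(w[:,:2]-O)@d]; g=f[(f[:,0]>-.06)&(f[:,0]<-.006)&(f[:,1]<-.005)&(f[:,1]>-.3)]; print(' jaw',len(g),np.percentile(g,[3,97],axis=0) if len(g) else 0)
E
```

```text
top slab (0.4949229736328125, -0.0112259521484375, 90.72203063964844, 130.27813720703125, 0.48681873083114624) [0.03274459 0.03719175 0.04149611]
 fence 1685 0.03429900103490644 minrect (0.6121831665039063, -0.05218318176269531, 360.4049987792969, 100.53532409667969, 85.57402801513672)
 yaw -0.091046765
 rail e pct [-0.01416801 -0.00035893  0.01520943] t range [-0.14140753  0.21457883]
 stop t [0.18703056 0.19930383 0.21167944] e min -0.08454590067596389
 corner [0.6433359  0.09612841] from rail ends: [0.64335687 0.09635811]
 knob 140 [ 0.63488656 -0.01575454  0.08585247] [0.66521914 0.01284058 0.11435152] [ 0.64639387 -0.00107933  0.10898766]
 knob c [ 0.65094828 -0.00229718] fence frame 0.01652981131323465 -0.09732579661576157
 jaw 126 [[-0.0491889  -0.09990792]
 [-0.00652306 -0.07522636]]
side slab (0.49257159423828123, -0.00821570587158203, 95.92389678955078, 130.3177947998047, 1.0801582336425781) [0.03037628 0.03750986 0.04284689]
 fence 1205 0.03443012365069159 minrect (0.6095026245117188, -0.049067230224609376, 360.8132629394531, 101.43860626220703, 84.85710144042969)
 yaw -0.09073384
 rail e pct [-0.01649098  0.00035227  0.01403287] t range [-0.14836903  0.20904463]
 stop t [0.09179097 0.19155386 0.20543675] e min -0.08613389482071591
 corner [0.63802387 0.05442711] from rail ends: [0.64207628 0.09896708]
 knob 117 [ 0.63500653 -0.01259955  0.08533103] [0.6640621  0.01598033 0.11516876] [0.65284507 0.00395821 0.10823039]
 knob c [0.64892026 0.00067342] fence frame 0.015722155936515502 -0.05254526278307062
 jaw 19 [[-0.04257695 -0.03043462]
 [-0.00629209 -0.02704056]]
```

Run:
```python
from h import *
for n in('top','side'):
    c=cap(n); P=cloud(c); H=hsv(c); z=P[...,2]
    x,y=P[...,0],P[...,1]
    m=((H[...,1]<80)&(H[...,2]>110)&(z>.026)&(z<.042)&(x<.72)&(x>.52)&(y<.14)&(y>-.3))
    uv=np.argwhere(m)[:,::-1]; W=ray(c,uv,.034)[:,:2]
    a=-.09; 
    for it in range(3):
        d=np.array([-np.sin(a),np.cos(a)]); nr=np.array([d[1],-d[0]]); O=np.array([.643,.097]) if it==0 else O
        f=np.c_[(W-O)@nr,(W-O)@d]; B=[]
        for t in np.r_[np.arange(-.325,-.15,.01),np.arange(-.05,-.005,.01)]:
            e=f[(abs(f[:,1]-t)<.005)&(f[:,0]>-.02)&(f[:,0]<.05),0]
            if len(e)>15: B.append((t,np.percentile(e,3),np.percentile(e,97)))
        B=np.array(B); s=np.polyfit(B[:,0],B[:,1:].mean(1),1); a-=s[0]; O=O+nr*(s[1]-.015)
        st=f[(f[:,0]<-.01)&(f[:,0]>-.06)&(f[:,1]>-.02)]; q=np.percentile(st[:,1],[2,98]); rt=f[(f[:,0]>0)&(f[:,0]<.03),1]; r=np.percentile(rt,[.7,99.3])
        O=O+d*(((q.mean()-.013)+(r.mean()+.15))/2)
    print(n,'yaw',a,'O',O,'slopes in/out',np.polyfit(B[:,0],B[:,1],1)[0],np.polyfit(B[:,0],B[:,2],1)[0],'w',np.diff(B[:,1:]).mean(),len(B),'stop',q,'rail',r,'res',s)
```

```text
top yaw -0.09083643586110454 O [0.64298327 0.09646316] slopes in/out 0.0002261909532860885 -0.00022773277542203452 w 0.029083960462633 23 stop [0.00020892 0.02535834] rail [-0.32722154  0.0276612 ] res [-7.70911068e-07  1.49997657e-02]
side yaw -0.09249395803176977 O [0.64356577 0.09910808] slopes in/out -0.0014736064865293204 0.0014789825419307913 w 0.030215733739548986 23 stop [-0.00046922  0.0259518 ] rail [-0.32852406  0.02898553] res [2.68802770e-06 1.50007946e-02]
```

```bash
cat >> h.py <<'E'
from scipy.spatial.transform import Rotation as Ro
O=np.array([.643,.0975]); A=-.091
FX=np.array([np.cos(A),np.sin(A)]); FY=np.array([-np.sin(A),np.cos(A)])
def go(fx,fy,z,rot=0):
    "norm. shift (tool axes) and turn to a fence-frame target; rot: tool x vs fence x"
    s=sensors.state(); R=Ro.from_quat(np.roll(s['orientation'],-1)).as_matrix(); p=np.array(s['eef_pos'])
    w=np.r_[O+fx*FX+fy*FY,z]; sh=R.T@(w-p); ya=np.arctan2(R[1,0],R[0,0])
    tu=-(A+rot-ya); tu=(tu+np.pi)%(2*np.pi)-np.pi
    f=p[:2]-O; print('t',round(s['time_s'],2),'at fence',(f@FX).round(4),(f@FY).round(4),p[2].round(4),'F',s['ft_force'].round(1),'-> shift',(sh/.15).round(3),'turn',round(tu/1.5,3))
E
python3 -c "
from h import *
go(.015,-.097,.17)"
```

```text
t 0.35 at fence -0.3391 -0.7079 0.2312 F [ 0.8 -0.4 -0.3] -> shift [ 3.992 -2.495  0.408] turn 0.325
```

>>> {"name": "step_arm", "arguments": {
  "targets": [
    [0.2,-0.125,0,0,1],
    [0.4,-0.25,0,0,1],
    [0.6,-0.375,0,0,1],
    [0.8,-0.5,0,0,1],
    [1.0,-0.625,0,0,1]
  ]
}}

```text
time_s: 0.77
eef_pos: [0.344, -0.4309, 0.2315]
orientation: [0.0, 0.98, 0.197, 0.0]
ft_force: [1.0, -0.9, -0.9]
gripper_width: 0.0853
grip_force: 0.0
```

>>> {"name": "step_arm", "arguments": {
  "targets": [
    [0.2,-0.125,0,0,1],
    [0.4,-0.25,0,0,1],
    [0.6,-0.375,0,0,1],
    [0.8,-0.5,0,0,1],
    [1.0,-0.625,0,0,1]
  ]
}}

```text
time_s: 1.18
eef_pos: [0.4462, -0.2865, 0.2316]
orientation: [0.0, 0.98, 0.197, 0.0]
ft_force: [1.1, -0.5, 0.4]
gripper_width: 0.0854
grip_force: 0.0
```

>>> {"name": "step_arm", "arguments": {
  "targets": [
    [0.2,-0.125,0,0.065,1],
    [0.4,-0.25,0,0.13,1],
    [0.6,-0.375,0,0.195,1],
    [0.8,-0.5,0,0.26,1],
    [1.0,-0.625,0,0.325,1]
  ]
}}

```text
time_s: 1.6
eef_pos: [0.5485, -0.1422, 0.2315]
orientation: [0.0, 0.999, -0.048, 0.0]
ft_force: [-0.1, 0.0, 0.1]
gripper_width: 0.0854
grip_force: 0.0
```

```bash
python3 -c "
from h import *
go(.015,-.097,.17)"
```

```text
t 1.6 at fence -0.0723 -0.2473 0.2315 F [-0.1  0.   0.1] -> shift [ 0.576 -1.006  0.41 ] turn -0.004
```

>>> {"name": "step_arm", "arguments": {
  "targets": [
    [0.14,-0.25,0,0,1],
    [0.29,-0.5,0.1,0,1],
    [0.43,-0.75,0.2,0,1],
    [0.576,-1.0,0.3,0,1],
    [0.576,-1.0,0.41,0,1]
  ]
}}

```text
time_s: 2.02
eef_pos: [0.6499, 0.0047, 0.1703]
orientation: [-0.002, 0.999, -0.043, 0.001]
ft_force: [0.3, 0.7, -0.3]
gripper_width: 0.0854
grip_force: 0.0
```

Run:
```python
from h import *
go(.015,-.097,.071)
c=cap('side');save(c,'side2.png')
P,k=knobc(c); w=P[k]; w=w[w[:,2]>.1]; 
if len(w): f=w[:,:2]-O; print((f@FX).min(),(f@FX).max(),(f@FY).min(),(f@FY).max())
```

```text
t 2.02 at fence 0.0153 -0.0918 0.1703 F [ 0.3  0.7 -0.3] -> shift [-0.004  0.037  0.662] turn 0.003
1.181107919934831e-05 0.02839216427291383 -0.1096292713766857 -0.08168864905467621
```

View pics/side2.png

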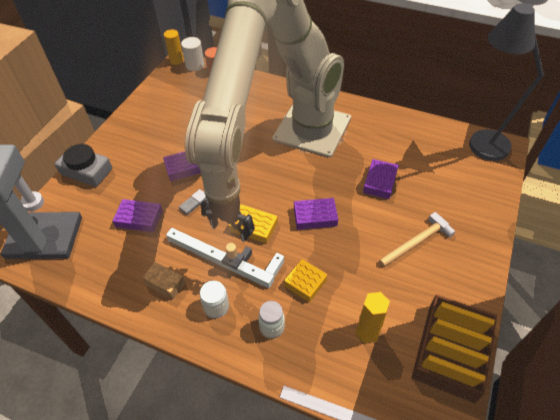

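The gripper at (230,215) is straddling above the knob at (231,249). I'll descend, grasp, then run the jaw out.

>>> {"name": "step_arm", "arguments": {
  "targets": [
    [0,0.03,0.2,0,1],
    [0,0.03,0.4,0,1],
    [0,0.03,0.55,0,1],
    [0,0.03,0.66,0,1],
    [0,0.03,0.66,0,0.2]
  ],
  "squeeze": 40
}}

```text
time_s: 2.48
eef_pos: [0.6446, -0.0072, 0.0667]
orientation: [0.0, 0.999, -0.046, -0.003]
ft_force: [-0.7, -0.2, -0.7]
gripper_width: 0.0753
grip_force: 0.0
```

>>> {"name": "step_arm", "arguments": {
  "targets": [
    [0,0,0,0,0.1],
    [0,0,0,0,0.1],
    [0,0,0,0,0.1],
    [0,0,0,0,0.1],
    [0,0,0,0,0.1]
  ]
}}

```text
time_s: 2.9
eef_pos: [0.6483, -0.006, 0.0729]
orientation: [-0.0, 0.999, -0.046, 0.002]
ft_force: [-0.6, 1.3, 7.3]
gripper_width: 0.0291
grip_force: 39.2
```

>>> {"name": "step_arm", "arguments": {
  "targets": [
    [0,0.1,0,0,0.1],
    [0,0.25,0,0,0.1],
    [0,0.4,0,0,0.1],
    [0,0.55,0,0,0.1],
    [0,0.7,0,0,0.1]
  ]
}}

```text
time_s: 3.32
eef_pos: [0.6388, -0.1105, 0.0729]
orientation: [-0.001, 0.999, -0.045, 0.002]
ft_force: [1.6, 4.4, 5.4]
gripper_width: 0.0291
grip_force: 40.7
```

>>> {"name": "step_arm", "arguments": {
  "targets": [
    [0,0.1,0,0,0.1],
    [0,0.2,0,0,0.1],
    [0,0.28,0,0,0.1],
    [0,0.3,0,0,0.1],
    [0,0.3,0,0,0.1]
  ]
}}

```text
time_s: 3.73
eef_pos: [0.6345, -0.1582, 0.0729]
orientation: [0.001, 0.999, -0.047, 0.002]
ft_force: [0.6, -3.1, 6.5]
gripper_width: 0.029
grip_force: 40.8
```

```bash
python3 -c "
from h import *
go(.015,-.255,.072)
print(sensors.state()['gripper_width'])"
```

```text
t 3.73 at fence 0.0148 -0.2554 0.0729 F [ 0.6 -3.1  6.5] -> shift [ 0.001 -0.003  0.006] turn -0.002
0.029013092938908896
```

>>> {"name": "step_arm", "arguments": {
  "targets": [
    [0,0,0,0,0.6],
    [0,0,0,0,0.6],
    [0,0,0,0,0.6],
    [0,0,-0.2,0,0.6],
    [0,0,-0.45,0,0.6]
  ]
}}

```text
time_s: 4.15
eef_pos: [0.6311, -0.1554, 0.1357]
orientation: [-0.001, 0.999, -0.046, -0.003]
ft_force: [1.1, -0.7, -0.4]
gripper_width: 0.0514
grip_force: 0.0
```

>>> {"name": "step_arm", "arguments": {
  "targets": [
    [-0.1,0,-0.15,0,0],
    [-0.35,-0.05,-0.15,0,0],
    [-0.6,-0.1,-0.15,0,0],
    [-0.85,-0.15,-0.15,0,0],
    [-1.0,-0.2,-0.15,0,0]
  ]
}}

```text
time_s: 4.57
eef_pos: [0.4835, -0.1118, 0.1604]
orientation: [0.0, 0.999, -0.046, -0.001]
ft_force: [1.4, 0.1, -0.1]
gripper_width: 0.0004
grip_force: 0.0
```

Run:
```python
from h import *
go(-.137,-.228,.012)
print(sensors.state()['gripper_width'])
c=cap('top'); P,m=slab(c); s=largest(m,(297,199)); print(rect(P[s][:,:2]))
c=cap('side'); P,k=knobc(c); w=P[k]; w=w[w[:,2]>.1]; 
f=w[:,:2]-O; print((f@FX).min(),(f@FX).max(),(f@FY).min(),(f@FY).max())
P,m=slab(c); s=largest(m,(253,223)); w=P[s][:,:2]-O; print('slab fence',rect(np.c_[w@FX,w@FY]))
save(c,'side3.png')
```

```text
t 4.57 at fence -0.1398 -0.223 0.1604 F [ 1.4  0.1 -0.1] -> shift [0.02  0.033 0.989] turn -0.001
0.0004173569302325762
(0.4949987487792969, -0.011143974304199219, 90.67181396484375, 130.02999877929688, 0.6775760650634766)
-0.00019312231400038654 0.028690091515584045 -0.26704591324442273 -0.2366957733181915
slab fence (-0.1400872344970703, -0.11913648986816407, 94.94221496582031, 132.1918487548828, 6.004530906677246)
```

View pics/side3.png

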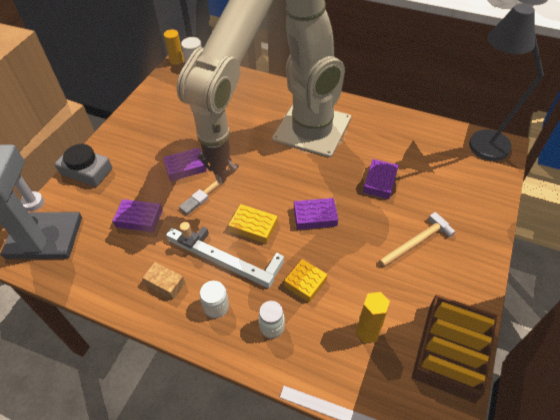

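The knob is now at (186,229), fully out. The gripper's apparent overlap with the brush is parallax; there are about 75 mm between them. Next I'll descend and push the slab along fence +y.

>>> {"name": "step_arm", "arguments": {
  "targets": [
    [0.02,0.03,0.25,0,0],
    [0.02,0.03,0.5,0,0],
    [0.02,0.03,0.75,0,0],
    [0.02,0.03,0.93,0,0],
    [0.02,0.03,0.99,0,0]
  ]
}}

```text
time_s: 5.08
eef_pos: [0.4871, -0.1166, 0.0084]
orientation: [-0.001, 0.999, -0.046, -0.003]
ft_force: [-1.0, -0.4, -0.2]
gripper_width: -0.0001
grip_force: 0.0
```

>>> {"name": "step_arm", "arguments": {
  "targets": [
    [0,-0.04,0,0,0],
    [0,-0.08,0,0,0],
    [0,-0.12,0,0,0],
    [0,-0.16,0,0,0],
    [0,-0.2,0,0,0]
  ]
}}

```text
time_s: 5.5
eef_pos: [0.4933, -0.0872, 0.0139]
orientation: [0.001, 0.999, -0.046, 0.001]
ft_force: [0.0, -6.1, 4.2]
gripper_width: -0.0002
grip_force: 2.9
```

```bash
cat >> h.py <<'E'
def sl(n,near):
    c=cap(n); P,m=slab(c); s=largest(m,near); w=P[s][:,:2]-O; print(n,'slab fence',rect(np.c_[w@FX,w@FY])); return c
E
python3 - <<'E'
from h import *
go(-.137,-.145,.012)
sl('side',(253,223)); sl('top',(297,199))
E
```

```text
t 5.5 at fence -0.1323 -0.1975 0.0139 F [ 0.  -6.1  4.2] -> shift [-0.032 -0.35   0.012] turn -0.0
side slab fence (-0.1397294158935547, -0.1134215316772461, 92.68280029296875, 124.70863342285156, 5.640549182891846)
top slab fence (-0.13762655639648438, -0.11744840240478516, 91.11018371582031, 127.08233642578125, 5.35365629196167)
```

>>> {"name": "step_arm", "arguments": {
  "targets": [
    [0,-0.08,0,0,0],
    [0,-0.16,0,0,0],
    [0,-0.23,0,0,0],
    [0,-0.28,0,0,0],
    [0,-0.31,0,0,0]
  ]
}}

```text
time_s: 6.02
eef_pos: [0.4967, -0.0406, 0.0127]
orientation: [0.0, 0.999, -0.046, 0.0]
ft_force: [-1.1, -5.3, 4.6]
gripper_width: -0.0002
grip_force: 2.7
```

Run:
```python
from h import *
go(-.137,-.147,.012)
sl('side',(260,230)); sl('top',(280,199))
```

```text
t 6.02 at fence -0.1331 -0.1508 0.0127 F [-1.1 -5.3  4.6] -> shift [-0.026 -0.025  0.005] turn -0.0
side slab fence (-0.14066888427734375, -0.06896750640869141, 95.3233871459961, 129.16799926757812, 5.831062316894531)
top slab fence (-0.13882337951660156, -0.07138407897949219, 89.90583801269531, 126.8514404296875, 5.768360137939453)
```

>>> {"name": "step_arm", "arguments": {
  "targets": [
    [0,0.1,0,0,0],
    [0,0.15,-0.2,0,0],
    [0,0.15,-0.4,0,0],
    [0,0.15,-0.6,0,0],
    [0,0.15,-0.6,0,0]
  ]
}}

```text
time_s: 6.53
eef_pos: [0.4971, -0.0634, 0.1073]
orientation: [0.0, 0.999, -0.046, 0.004]
ft_force: [1.8, 0.0, 0.6]
gripper_width: 0.0003
grip_force: 0.0
```

Run:
```python
from h import *
go(-.225,-.08,.1)
c=cap('top');H=hsv(c); m=(H[...,0]>125)&(H[...,0]<165)&(H[...,1]>90); s=largest(m,(231,243)); P=cloud(c); s&=P[...,2]>.025
w=P[s][:,:2]-O; f=np.c_[w@FX,w@FY]; r=cv2.boxPoints(cv2.minAreaRect((f*1000).astype(np.float32))); print(r)
sl('top',(280,199))
```

```text
t 6.53 at fence -0.1307 -0.1735 0.1073 F [1.8 0.  0.6] -> shift [-0.63  -0.623  0.044] turn -0.001
[[-376.11685    35.947693]
 [-304.23737   -71.5114  ]
 [-189.89133     4.974777]
 [-261.7708    112.43387 ]]
top slab fence (-0.1390970458984375, -0.07166551208496094, 89.3889389038086, 127.4175033569336, 5.442123889923096)
```

>>> {"name": "step_arm", "arguments": {
  "targets": [
    [-0.15,-0.18,0,0,0.7],
    [-0.3,-0.36,0,0,0.7],
    [-0.45,-0.54,0,0,0.7],
    [-0.54,-0.64,0,0,0.7],
    [-0.54,-0.64,0,0,0.7]
  ]
}}

```text
time_s: 7.05
eef_pos: [0.4192, 0.0428, 0.1009]
orientation: [-0.0, 0.999, -0.043, -0.002]
ft_force: [0.9, 0.2, -0.2]
gripper_width: 0.0589
grip_force: 0.0
```

Run:
```python
from h import *
go(-.212,-.077,.006); print(sensors.state()['gripper_width'])
```

```text
t 7.05 at fence -0.2179 -0.0748 0.1009 F [ 0.9  0.2 -0.2] -> shift [0.041 0.015 0.633] turn 0.003
0.05893658284960029
```

>>> {"name": "step_arm", "arguments": {
  "targets": [
    [0.02,0.01,0.15,0,0.7],
    [0.02,0.01,0.3,0,0.7],
    [0.02,0.01,0.45,0,0.7],
    [0.02,0.01,0.57,0,0.7],
    [0.02,0.01,0.63,0,0.7]
  ]
}}

```text
time_s: 7.47
eef_pos: [0.4232, 0.0374, 0.0047]
orientation: [-0.0, 0.999, -0.046, -0.002]
ft_force: [0.4, -0.5, 0.1]
gripper_width: 0.0597
grip_force: 0.0
```

Run:
```python
from h import *
go(-.12,-.077,.006)
```

```text
t 7.47 at fence -0.2135 -0.0798 0.0047 F [ 0.4 -0.5  0.1] -> shift [ 0.623 -0.019 -0.011] turn -0.001
```

>>> {"name": "step_arm", "arguments": {
  "targets": [
    [0.06,0,0,0,0.7],
    [0.13,0,0,0,0.7],
    [0.2,0,0,0,0.7],
    [0.27,0,0,0,0.7],
    [0.34,0,0,0,0.7]
  ]
}}

```text
time_s: 7.88
eef_pos: [0.4777, 0.0328, 0.0085]
orientation: [0.0, 0.999, -0.046, 0.0]
ft_force: [-3.8, 0.7, 2.4]
gripper_width: 0.0597
grip_force: 2.2
```

>>> {"name": "step_arm", "arguments": {
  "targets": [
    [0.06,0,0,0,0.7],
    [0.12,0,0,0,0.7],
    [0.18,0,0,0,0.7],
    [0.22,0,0,0,0.7],
    [0.24,0,0,0,0.7]
  ]
}}

```text
time_s: 8.3
eef_pos: [0.5131, 0.0297, 0.0081]
orientation: [-0.0, 0.999, -0.046, 0.0]
ft_force: [-5.2, 0.4, 2.9]
gripper_width: 0.0601
grip_force: 2.5
```

Run:
```python
from h import *
go(-.101,-.079,.006)
c=sl('side',(270,245)); sl('top',(280,170)); save(c,'side4.png')
```

```text
t 8.3 at fence -0.1232 -0.0793 0.0081 F [-5.2  0.4  2.9] -> shift [ 0.148 -0.002  0.014] turn -0.001
side slab fence (-0.0667625503540039, -0.07126836395263672, 92.97522735595703, 130.8992919921875, 0.5328114628791809)
top slab fence (-0.03379013442993164, 0.11339042663574218, 91.29710388183594, 90.6324234008789, 81.36540222167969)
```

View pics/side4.png

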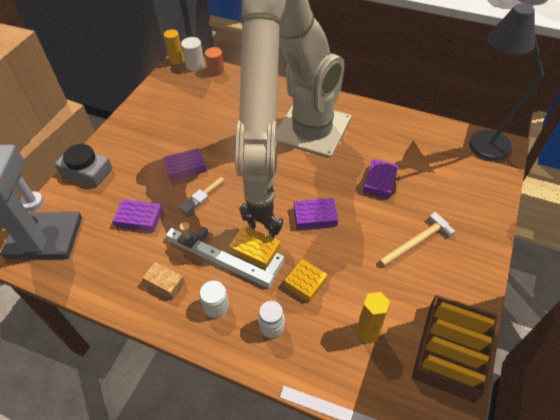

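The slab at (255,243) is square to the rail and a few mm clear of the stop. I'll finish the push to the rail.

>>> {"name": "step_arm", "arguments": {
  "targets": [
    [0.04,0,0,0,0.7],
    [0.08,0,0,0,0.7],
    [0.12,0,0,0,0.7],
    [0.14,0,0,0,0.7],
    [0.15,0,0,0,0.7]
  ]
}}

```text
time_s: 8.82
eef_pos: [0.5346, 0.0277, 0.0078]
orientation: [0.0, 0.999, -0.046, -0.0]
ft_force: [-5.7, 0.7, 3.7]
gripper_width: 0.0596
grip_force: 2.8
```

Run:
```python
from h import *
go(-.101,-.079,.006)
c=sl('side',(265,250))
```

```text
t 8.82 at fence -0.1016 -0.0794 0.0078 F [-5.7  0.7  3.7] -> shift [ 0.004 -0.003  0.012] turn -0.001
side slab fence (-0.04649651718139648, -0.07211759185791015, 90.17450714111328, 131.3041534423828, 0.3535274863243103)
```

>>> {"name": "step_arm", "arguments": {
  "targets": [
    [0.01,0,0,0,0.7],
    [0.02,0,0,0,0.7],
    [0.025,0,0,0,0.7]
  ]
}}

```text
time_s: 9.12
eef_pos: [0.5348, 0.0277, 0.0072]
orientation: [0.001, 0.999, -0.045, -0.003]
ft_force: [-20.4, 0.6, 12.5]
gripper_width: 0.0597
grip_force: 10.2
```

Run:
```python
from h import *
go(-.101,-.079,.006)
c=sl('side',(265,250))
```

```text
t 9.12 at fence -0.1014 -0.0794 0.0072 F [-20.4   0.6  12.5] -> shift [ 0.003 -0.002  0.008] turn -0.0
side slab fence (-0.0455478744506836, -0.07018727874755859, 91.05946350097656, 128.9249267578125, 0.8799355626106262)
```

>>> {"name": "step_arm", "arguments": {
  "targets": [
    [-0.1,0,0,0,0.7],
    [-0.17,0,0,0,0.7],
    [-0.17,0,-0.25,0,0.7],
    [-0.17,0,-0.5,0,0.7],
    [-0.17,0,-0.66,0,0.7]
  ]
}}

```text
time_s: 9.58
eef_pos: [0.5139, 0.0301, 0.1102]
orientation: [-0.0, 0.999, -0.046, 0.002]
ft_force: [1.3, 0.0, 1.7]
gripper_width: 0.0596
grip_force: 0.0
```

>>> {"name": "step_arm", "arguments": {
  "targets": [
    [0.13,0.15,0,0,0],
    [0.26,0.3,0,0,0],
    [0.4,0.45,0,0,0],
    [0.54,0.61,0,0,0],
    [0.54,0.61,0,0,0]
  ]
}}

```text
time_s: 10.0
eef_pos: [0.5877, -0.0757, 0.1069]
orientation: [0.001, 0.999, -0.049, 0.001]
ft_force: [-0.9, -1.8, 0.7]
gripper_width: 0.0003
grip_force: 0.0
```

Run:
```python
from h import *
go(-.045,-.171,.012)
sl('side',(265,250)); c=sl('top',(265,165))
```

```text
t 10.0 at fence -0.0394 -0.1775 0.1069 F [-0.9 -1.8  0.7] -> shift [-0.04  -0.045  0.632] turn -0.005
side slab fence (-0.04668486785888672, -0.07271109008789063, 133.43624877929688, 91.07325744628906, 89.1273422241211)
top slab fence (-0.046349937438964844, -0.07456211853027343, 86.55172729492188, 129.57644653320312, 0.01840180531144142)
```

>>> {"name": "step_arm", "arguments": {
  "targets": [
    [0,0,0.15,0,0],
    [0,0,0.3,0,0],
    [0,0,0.45,0,0],
    [0,0,0.58,0,0],
    [0,0,0.63,0,0]
  ]
}}

```text
time_s: 10.52
eef_pos: [0.5832, -0.0673, 0.0099]
orientation: [-0.0, 0.999, -0.045, -0.001]
ft_force: [-0.3, -0.2, 0.1]
gripper_width: -0.0004
grip_force: 0.0
```

>>> {"name": "step_arm", "arguments": {
  "targets": [
    [0,-0.04,0,0,0],
    [0,-0.08,0,0,0],
    [0,-0.11,0,0,0],
    [0,-0.14,0,0,0],
    [0,-0.165,0,0,0]
  ]
}}

```text
time_s: 10.93
eef_pos: [0.588, -0.0448, 0.0138]
orientation: [0.001, 0.999, -0.046, 0.001]
ft_force: [-1.0, -7.1, 5.8]
gripper_width: -0.0002
grip_force: 3.2
```

Run:
```python
from h import *
go(-.045,-.1445,.012)
sl('side',(265,250)); c=sl('top',(265,165))
```

```text
t 10.93 at fence -0.0418 -0.1468 0.0138 F [-1.  -7.1  5.8] -> shift [-0.021 -0.015  0.012] turn -0.001
side slab fence (-0.0465063362121582, -0.06188494110107422, 122.82526397705078, 91.8868179321289, 88.68852233886719)
top slab fence (-0.04659786987304688, -0.06759503173828126, 129.75738525390625, 85.50096130371094, 89.83006286621094)
```

>>> {"name": "step_arm", "arguments": {
  "targets": [
    [0,-0.01,0,0,0],
    [0,-0.02,0,0,0],
    [0,-0.03,0,0,0]
  ]
}}

```text
time_s: 11.28
eef_pos: [0.5881, -0.0425, 0.0132]
orientation: [0.002, 0.999, -0.047, 0.001]
ft_force: [-2.3, -14.4, 6.5]
gripper_width: -0.0002
grip_force: 7.3
```

>>> {"name": "step_arm", "arguments": {
  "targets": [
    [0,-0.01,0,0,0],
    [0,-0.01,0,0,0]
  ]
}}

```text
time_s: 11.45
eef_pos: [0.5881, -0.0425, 0.0132]
orientation: [0.002, 0.999, -0.048, 0.0]
ft_force: [-2.5, -15.0, 8.5]
gripper_width: -0.0001
grip_force: 7.4
```

Run:
```python
from h import *
go(-.045,-.1445,.012)
```

```text
t 11.45 at fence -0.042 -0.1444 0.0132 F [ -2.5 -15.    8.5] -> shift [-0.02   0.     0.008] turn -0.003
```

>>> {"name": "step_arm", "arguments": {
  "targets": [
    [0,0.08,0,0,0],
    [0,0.13,-0.1,0,0],
    [0,0.13,-0.3,0,0],
    [0,0.13,-0.5,0,0],
    [0,0.13,-0.63,0,0]
  ]
}}

```text
time_s: 11.87
eef_pos: [0.5868, -0.057, 0.1096]
orientation: [-0.001, 0.999, -0.046, 0.001]
ft_force: [0.9, 0.0, -0.3]
gripper_width: 0.0
grip_force: 0.0
```

>>> {"name": "step_arm", "arguments": {
  "targets": [
    [-0.15,-0.15,0,0,0.7],
    [-0.3,-0.3,0,0,0.7],
    [-0.45,-0.45,0,0,0.7],
    [-0.6,-0.58,0,0,0.7],
    [-0.6,-0.58,0,0,0.7]
  ]
}}

```text
time_s: 12.28
eef_pos: [0.5009, 0.0427, 0.1069]
orientation: [-0.001, 0.999, -0.042, -0.001]
ft_force: [1.0, 1.0, 0.7]
gripper_width: 0.0592
grip_force: 0.0
```

Run:
```python
from h import *
go(-.13,-.072,.006)
sl('side',(265,250)); c=sl('top',(265,165))
go(-.13,-.072,.006)
```

```text
t 12.28 at fence -0.1365 -0.0675 0.1069 F [1.  1.  0.7] -> shift [0.044 0.031 0.673] turn 0.004
side slab fence (-0.047356796264648435, -0.06335942077636719, 91.38021087646484, 130.9662322998047, 0.4053679406642914)
top slab fence (-0.03347730255126953, 0.11281182861328125, 90.43568420410156, 90.99913787841797, 81.55711364746094)
t 12.38 at fence -0.1332 -0.0715 0.1071 F [ 0.4 -0.7  0.2] -> shift [0.021 0.004 0.674] turn 0.001
```

>>> {"name": "step_arm", "arguments": {
  "targets": [
    [0,0,0.15,0,0.7],
    [0,0,0.3,0,0.7],
    [0,0,0.45,0,0.7],
    [0,0,0.6,0,0.7],
    [0,0,0.67,0,0.7]
  ]
}}

```text
time_s: 12.8
eef_pos: [0.5034, 0.0364, 0.0037]
orientation: [-0.0, 0.999, -0.046, -0.001]
ft_force: [-0.8, 0.2, 0.6]
gripper_width: 0.0599
grip_force: 0.0
```

>>> {"name": "step_arm", "arguments": {
  "targets": [
    [0.06,0,0,0,0.7],
    [0.12,0,0,0,0.7],
    [0.17,0,0,0,0.7],
    [0.2,0,0,0,0.7],
    [0.22,0,0,0,0.7]
  ]
}}

```text
time_s: 13.22
eef_pos: [0.5355, 0.0346, 0.0067]
orientation: [0.0, 0.999, -0.046, -0.003]
ft_force: [-25.2, 2.5, 15.8]
gripper_width: 0.0599
grip_force: 12.7
```

Run:
```python
from h import *
go(-.101,-.072,.006)
```

```text
t 13.22 at fence -0.1014 -0.0724 0.0067 F [-25.2   2.5  15.8] -> shift [ 0.003 -0.002  0.005] turn -0.0
```

>>> {"name": "step_arm", "arguments": {
  "targets": [
    [-0.08,0,0,0,0.7],
    [-0.15,0,-0.1,0,0.7],
    [-0.15,0.1,-0.35,0,1],
    [-0.15,0.3,-0.6,0,1],
    [-0.15,0.5,-0.85,0,1]
  ]
}}

```text
time_s: 13.63
eef_pos: [0.5093, -0.0303, 0.1267]
orientation: [-0.0, 0.999, -0.045, 0.001]
ft_force: [1.3, -1.4, -0.4]
gripper_width: 0.0856
grip_force: 0.0
```

>>> {"name": "step_arm", "arguments": {
  "targets": [
    [0.15,0.15,-0.25,0,1],
    [0.4,0.3,-0.25,0,1],
    [0.6,0.45,-0.25,0,1],
    [0.8,0.6,-0.25,0,1],
    [0.92,0.71,-0.25,0,1]
  ]
}}

```text
time_s: 14.05
eef_pos: [0.6391, -0.153, 0.1627]
orientation: [0.001, 0.999, -0.047, 0.001]
ft_force: [0.8, 0.8, 0.6]
gripper_width: 0.0852
grip_force: 0.0
```

Run:
```python
from h import *
c=cap('side'); save(c,'side5.png')
P,k=knobc(c); w=P[k]; w=w[w[:,2]>.1]; f=w[:,:2]-O; print((f@FX).min(),(f@FX).max(),(f@FY).min(),(f@FY).max())
c=sl('side',(265,250)); c=sl('top',(265,165))
go(.015,-.254,.071)
```

```text
0.0007982883949426864 0.02979269624855626 -0.2681615664503341 -0.2380433531056055
side slab fence (-0.04704157257080078, -0.06426839447021485, 131.71424865722656, 93.76876068115234, 89.45697021484375)
top slab fence (-0.047004154205322266, -0.06644315338134765, 129.13198852539062, 85.76746368408203, 89.9874496459961)
t 14.2 at fence 0.017 -0.2482 0.1617 F [-1.   1.3  0.1] -> shift [-0.014  0.039  0.605] turn -0.002
```

>>> {"name": "step_arm", "arguments": {
  "targets": [
    [-0.01,0.04,0.15,0,1],
    [-0.01,0.04,0.3,0,1],
    [-0.01,0.04,0.45,0,1],
    [-0.01,0.04,0.55,0,1],
    [-0.01,0.04,0.6,0,0.3]
  ],
  "squeeze": 40
}}

```text
time_s: 14.62
eef_pos: [0.6333, -0.1539, 0.0701]
orientation: [-0.0, 0.999, -0.045, -0.001]
ft_force: [-0.1, -0.5, 0.0]
gripper_width: 0.075
grip_force: 0.0
```

>>> {"name": "step_arm", "arguments": {
  "targets": [
    [0,0,0,0,0.1],
    [0,0,0,0,0.1],
    [0,0,0,0,0.1],
    [0,0,0,0,0.1],
    [0,0,0,0,0.1]
  ]
}}

```text
time_s: 15.03
eef_pos: [0.6352, -0.1554, 0.0734]
orientation: [0.0, 0.999, -0.046, 0.001]
ft_force: [-1.8, -0.4, 7.4]
gripper_width: 0.0292
grip_force: 39.1
```

Run:
```python
from h import *
go(.015,-.155,.071)
```

```text
t 15.03 at fence 0.0152 -0.2526 0.0734 F [-1.8 -0.4  7.4] -> shift [-0.002 -0.651  0.015] turn -0.001
```

>>> {"name": "step_arm", "arguments": {
  "targets": [
    [0,-0.12,0,0,0.1],
    [0,-0.25,0,0,0.1],
    [0,-0.38,0,0,0.1],
    [0,-0.5,0,0,0.1],
    [0,-0.58,0,0,0.1]
  ]
}}

```text
time_s: 15.45
eef_pos: [0.6432, -0.0674, 0.0734]
orientation: [0.0, 0.999, -0.046, 0.001]
ft_force: [-1.4, -3.6, 8.0]
gripper_width: 0.0291
grip_force: 39.3
```

>>> {"name": "step_arm", "arguments": {
  "targets": [
    [0,-0.02,0,0,0.1],
    [0,-0.04,0,0,0.1],
    [0,-0.055,0,0,0.1],
    [0,-0.065,0,0,0.1],
    [0,-0.07,0,0,0.1]
  ]
}}

```text
time_s: 15.87
eef_pos: [0.6439, -0.0591, 0.0734]
orientation: [0.001, 0.999, -0.046, 0.001]
ft_force: [-3.2, -5.0, 8.8]
gripper_width: 0.029
grip_force: 39.8
```

Run:
```python
from h import *
go(.015,-.155,.071)
```

```text
t 15.87 at fence 0.0151 -0.1558 0.0734 F [-3.2 -5.   8.8] -> shift [-0.001 -0.006  0.016] turn -0.001
```

Force is just starting to rise, so I'll keep going in small increments until it is firm.

>>> {"name": "step_arm", "arguments": {
  "targets": [
    [0,-0.008,0,0,0.1],
    [0,-0.016,0,0,0.1],
    [0,-0.016,0,0,0.1]
  ]
}}

```text
time_s: 16.12
eef_pos: [0.6439, -0.0591, 0.0734]
orientation: [0.002, 0.999, -0.047, 0.001]
ft_force: [-4.6, -10.4, 9.8]
gripper_width: 0.0292
grip_force: 40.0
```

>>> {"name": "step_arm", "arguments": {
  "targets": [
    [0,-0.008,0,0,0.1],
    [0,-0.016,0,0,0.1],
    [0,-0.016,0,0,0.1]
  ]
}}

```text
time_s: 16.37
eef_pos: [0.6439, -0.059, 0.0734]
orientation: [0.003, 0.999, -0.048, 0.001]
ft_force: [-5.4, -15.3, 12.0]
gripper_width: 0.0291
grip_force: 40.5
```

Run:
```python
from h import *
go(.015,-.155,.071)
```

```text
t 16.37 at fence 0.0152 -0.1558 0.0734 F [ -5.4 -15.3  12. ] -> shift [-0.001 -0.005  0.016] turn -0.004
```

>>> {"name": "step_arm", "arguments": {
  "targets": [
    [0,0,0,0,0.7],
    [0,0,0,0,0.7],
    [0,0,0,0,0.7],
    [0,0,0,0,0.7],
    [0,0,-0.15,0,0.7]
  ]
}}

```text
time_s: 16.78
eef_pos: [0.6411, -0.0525, 0.0899]
orientation: [-0.0, 0.999, -0.045, -0.003]
ft_force: [0.4, 0.2, -0.8]
gripper_width: 0.0593
grip_force: 0.0
```

>>> {"name": "step_arm", "arguments": {
  "targets": [
    [0,0,-0.2,0,0.7],
    [0,0,-0.45,0,0.7],
    [-0.2,0.2,-0.7,0,0.7],
    [-0.45,0.45,-0.8,0,0.7],
    [-0.7,0.7,-0.8,0,0.7]
  ]
}}

```text
time_s: 17.2
eef_pos: [0.5588, -0.1233, 0.2123]
orientation: [-0.0, 0.999, -0.044, 0.002]
ft_force: [0.0, -0.8, -0.1]
gripper_width: 0.0598
grip_force: 0.0
```

>>> {"name": "step_arm", "arguments": {
  "targets": [
    [-0.2,0.2,0,0,0.7],
    [-0.4,0.4,0,0,0.7],
    [-0.6,0.6,0,0,0.7],
    [-0.8,0.8,0,0,0.7],
    [-0.8,0.8,0,0,0.7]
  ]
}}

```text
time_s: 17.62
eef_pos: [0.4221, -0.2382, 0.2093]
orientation: [0.001, 0.999, -0.05, -0.001]
ft_force: [0.6, -1.5, 0.2]
gripper_width: 0.06
grip_force: 0.0
```

Run:
```python
from h import *
c=sl('side',(265,250)); P,k=knobc(c); w=P[k]; w=w[w[:,2]>.1]; f=w[:,:2]-O; print((f@FX).min(),(f@FX).max(),(f@FY).min(),(f@FY).max())
t=sl('top',(265,165)); P,k=knobc(t); w=P[k]; w=w[w[:,2]>.1]; f=w[:,:2]-O; print((f@FY).min(),(f@FY).max())
im=[cv2.resize(x,None,fx=2.6,fy=2.6,interpolation=cv2.INTER_CUBIC) for x in (c['image'][190:310,150:300],t['image'][100:220,200:350])]
cv2.imwrite('pics/final.png',np.hstack(im)[:,:,::-1])
print(sensors.state()['time_s'],sensors.state()['ft_force'])
```

```text
side slab fence (-0.046978912353515624, -0.06372081756591796, 130.25717163085938, 91.38416290283203, 89.31925964355469)
-0.0022241321098264307 0.028525159346012463 -0.16804873202930215 -0.13870619764600567
top slab fence (-0.046364551544189454, -0.06649868011474609, 129.3211212158203, 86.08959197998047, 89.9800033569336)
-0.16850892726488614 -0.1413551411975215
17.7167 [0.14760979 0.91997997 0.89279497]
```

View pics/final.png

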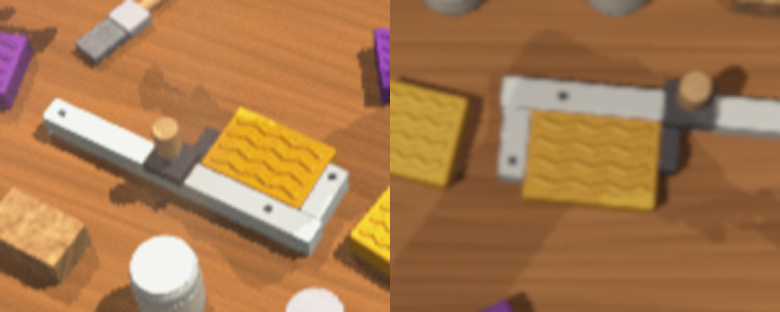

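The final crops show the slab flush on the rail and end stop, with the jaw closed on its other end (knob at (166,135) in the left crop and (695,87) in the right). The gripper is clear of everything.

```bash
python3 -c "
from cell import sign_off
print(sign_off())"
```

```text
the job is handed in; nothing more can be done
None
```

The oblong amber casting is in the fence corner, flush on the rail and end stop to within about 2 mm by camera, the jaw is closed on its other end, the gripper is clear, and the job was handed in at about 18 s; no verdict came back.

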